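# Tip the carton down on to the rubber mat

## Robot

A 6-joint arm with a two-finger parallel gripper is mounted at the origin on the work surface. World frame = base frame: x ahead of the robot, y to its left, z up, the work surface at z = 0. Lengths are in m, angles in rad, forces in N, time in s.
With the tool pointing down it reaches from about 0.35 to 0.975 m from the base axis. Payload 4.9 kg.
Tool frame: the origin (TCP) lies on the centre line of the jaws, within the pads' length; the fingertips stand 8 mm ahead of it and the grasp point (between the pads) lies 11 mm behind it; z points along the fingers, y is the direction in which the jaws open and shut (so a half turn about z gives the same grasp; the last joint's range is limited). The gripper opens to 85 mm and grips with 20 to 120 N. Pads are 22 mm wide; open, the fingers measure 114 mm over their backs; the gripper's body (76 mm by 85 mm) begins 54 mm behind the grasp point. The pads swing forward as they close: fully open they stand 13 mm farther back than shut.
Start: joints at [-1.238, 0.053, 1.613, -0, 1.476, -0.119], TCP at [0.273, -0.562, 0.239] pointing down, gripper open.
Joint ranges: [-3.01, 3.01], [-1.01, 2.22], [0.06, 2.58], [-1.02, 4.17], [0.09, 2.62], [-3.14, 3.14]. Speed limits (rad/s): [2.57, 2.57, 3.14, 3.14, 3.14, 3.14].

## Interface

Orientations are given as a rotation vector (axis times angle).
In Python, from station import get_obs, get_image, calibration, finish_job gives the robot as it stands. The module is installed in compiled form; this text tells all that it offers.
- The arm moves only by the shell command python3 -m jog 'ROWS' [FORCE]. ROWS is JSON, a list of rows, each a list of 7 numbers: the shift along the tool's x, y, z in cm, then the turn, a rotation vector about the tool's x, y, z in rad, then the closure in counts, from 0 (fully open) to 255 (shut). In form: [[dx, dy, dz, ax, ay, az, jaw], ...]. A call has 1 to 8 rows; each row is the pose to reach, as a shift and turn from the pose measured when the call began, along the tool's axes at that moment; what a row does not reach only later rows make up. A row lasts 1/12 s, in which the tool goes at most 41.7 mm and 7.16 degrees, less where a joint would pass 70% of its speed; a pose out of reach is approached as far as the arm can. A call with a gripper value outside its range is refused whole. The fingers move at their own pace and stop on an object; FORCE is the grip in N (left out, the last holds). Time passes only in rows, so rows that repeat a pose let the fingers close. It gives the time, the measured TCP pose, the force and the opening at its end, in the units of the state.
- get_obs(): the state, without advancing time (a new reading comes with each control period).
- get_image(name): name is "scene" or "top" or "wrist"; returns the picture (384x512x3 uint8, red, green, blue); there is no depth.
- calibration(name): a dict with "vfov" (degrees; the focal length in pixels is half the picture's height over the tangent of half this angle, whatever the lens; pixels are square), "cx", "cy" (the principal point, pixels), "R" (3x3) and "t" (3): a world point X has camera coordinates R X + t. Camera axes: x right, y down, z forward; pixel columns grow to the right and rows downward; lengths in m; the calibration is good to about 2 mm. A picture is of the moment at which its call begins: read the wrist's pose just before it. calibration takes no time and is no camera call; for the wrist camera it gives the pose at the moment of the call.
- finish_job(): hands the job in, once; it reports no verdict.
The state is a dict: "t": time; "q": joint angles; "dq": joint speeds; "effort": joint torques, N m; "tool_pos": TCP position; "tool_rot": TCP orientation; "contact_force": force on the tool from outside, world axes, zero at the start; "wrist_torque": the same for the moment, N m; "opening": finger opening in m.
Only numpy, scipy, OpenCV 4.12 (cv2) and the standard library are available. Lean on these libraries where they do the work, as an engineer would, in place of code of your own. Each camera call takes 0.05 s, during which the arm holds its last target. There are 200 camera calls.

## Task

The tall carton standing on the rubber mat is in the way of the television's sensor, so lay it down. First push the wooden coaster completely off the mat so that it lies flat on the bare console while the carton still stands, then push the carton over so that it comes to rest lying flat on its broad face, wholly on the mat. Only push, never lift or carry either of them, and leave the other things on the console where they are.

Things in the scene. Friction and masses are not known exactly. Their poses are not given: they have to be found in the camera images.
- mat: Fixed thin dark rubber mat, 280 mm (its x) x 190 mm (its y) x 2 mm thick, lying on the console; origin centre of its underside. Its long x axis runs roughly across, from the robot's one side to the other. The console beyond both its short ends is bare for at least 100 mm.
- carton: Loose closed cardboard carton standing on end on the mat near one of the mat's short ends (either end), 45 mm thick (its x) x 100 mm wide (its y) x 180 mm tall (its z), about 0.25 kg. Origin centre of its foot face. Its broad faces look along its own x, roughly along the mat's long axis, so pushed over towards the mat's middle it falls along the mat. Pushed near the top by about 45 mm (tilt 14 degrees) it passes its balance and falls by itself; pushed low, it slides.
- carton_mid (a point): Centre of the carton, 90 mm above its foot along its z.
- carton_top (a point): Centre of the carton's top face, 180 mm above its foot along its z.
- coaster: Loose round wooden coaster, 80 mm across, 12 mm thick, about 60 g, lying flat on the mat near the other short end from the carton, where the carton's upper half would land; origin centre of its underside.
- remote: Bystander: red plastic fan remote lying on its back, 150 (its x) x 44 x 18 mm, origin centre of its underside; lies beside one long edge of the mat, on the side of the robot.
- box_l: Bystander: largest of three nested open plastic boxes, 94 x 94 x 60 mm, origin centre of its underside; the three stand one inside the other beside the long edge of the mat farther from the robot.
- box_m: Bystander: middle nested box, 80 x 80 x 62 mm, origin centre of its underside.
- box_s: Bystander: smallest nested box, 66 x 66 x 64 mm, origin centre of its underside, the stack's top is 70 mm above the console.
- speaker: Bystander: upright aluminium cylinder speaker, 76 mm across, 150 mm tall, origin centre of its underside; stands well out to the left or right.
- vase: Bystander: white ceramic vase in the shape of a leaf, about 125 mm wide, 70 mm deep, 185 mm tall, origin centre of its underside; stands well out on the other side from the speaker.
Not all that is in view belongs to the job. Of the things shaped like the coaster, the wooden one is meant.

How it is judged:
By the outcome, as a careful person would: the job done as asked, in the order asked, and still so for the second after the job is handed in, with the robot touching nothing.
It also fails if it takes over 48 s, if anything falls off the work surface, if the arm or the gripper's body presses on something with over 40 N, if the wrist force passes 120 N, or if a joint passes its speed limit or range.

## Working session

There is one attempt and no reset: what is moved stays moved. The work goes in short steps, Python scripts to look and compute and a shell command to move; the robot and the scene stay as the last step left them, time stands still between calls to the robot, and variables do not carry over. Pictures are saved under pics/ and viewed, about 8 in all and at most 12, crops included, and the job is handed in when it is done.

```bash
mkdir -p pics; cat > h.py <<'E'
import numpy as np, cv2, json
from scipy.spatial.transform import Rotation as Ro
from station import get_obs, get_image, calibration, finish_job
def K(c,shape=(384,512)):
    f=shape[0]/2/np.tan(np.radians(c["vfov"])/2); return f
def ray(c,u,v,z):
    f=K(c);R=np.array(c["R"]);t=np.array(c["t"])
    d=R.T@np.array([(u-c["cx"])/f,(v-c["cy"])/f,1]);o=-R.T@t
    return o+d*(z-o[2])/d[2]
def proj(c,X):
    p=np.array(c["R"])@np.array(X)+np.array(c["t"]);f=K(c)
    return f*p[0]/p[2]+c["cx"],f*p[1]/p[2]+c["cy"]
def snap(n,f):
    im=get_image(n);cv2.imwrite(f"pics/{f}.png",cv2.cvtColor(im,cv2.COLOR_RGB2BGR));return im
def totool(target):
    o=get_obs();R=Ro.from_rotvec(o["tool_rot"]).as_matrix()
    return R.T@(np.array(target)-np.array(o["tool_pos"]))*100
E
python3 - <<'E'
from h import *
a=snap("top","top0");b=snap("scene","scene0")
cv2.imwrite("pics/both.png",cv2.cvtColor(np.hstack([a,b]),cv2.COLOR_RGB2BGR)) if 0 else None
for n in("top","scene"):
    c=calibration(n);R=np.array(c["R"]);print(n,c["vfov"],c["cx"],c["cy"],R.round(3).tolist(),(-R.T@c["t"]).round(3))
o=get_obs();print(o["tool_rot"],o["t"],Ro.from_rotvec(o["tool_rot"]).as_matrix().round(3))
E
```

```text
top 45.90278836456068 252.1244743785844 189.71782213197406 [[-0.024, -1.0, 0.012], [-0.991, 0.022, -0.132], [0.132, -0.015, -0.991]] [0.383 0.017 1.539]
scene 48.543905072506746 255.47721273718335 190.66510715032075 [[0.788, 0.615, 0.013], [0.535, -0.675, -0.509], [-0.304, 0.408, -0.861]] [ 0.984 -0.533  1.235]
[-3.06000916e+00 -7.03308179e-01  2.72240995e-04] 0.1 [[ 0.9    0.437 -0.001]
 [ 0.437 -0.9    0.002]
 [ 0.    -0.002 -1.   ]]
```

View pics/top0.png

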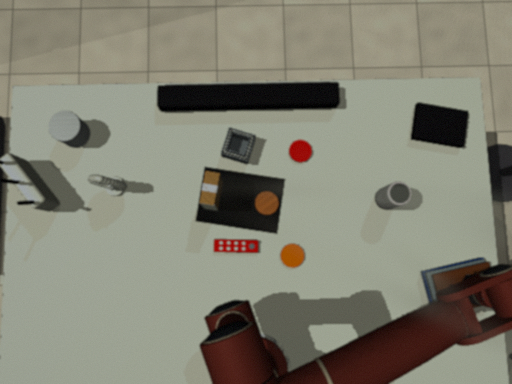

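View pics/scene0.png

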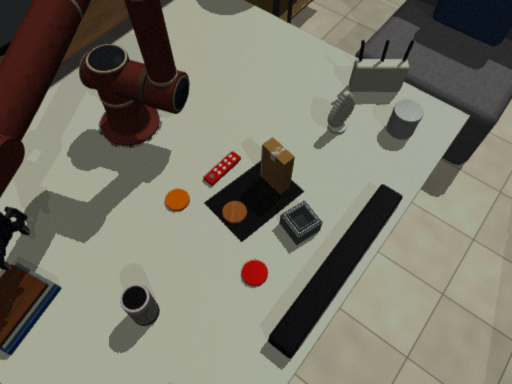

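Top view: carton at (210,190) at the mat's left end, and the wooden coaster at (266,203) on the right end. The orange (293,256) and red (301,151) discs are decoys, and the mat's right end is bare. Next I measure by masks.

```bash
python3 - <<'E'
from h import *
for n in("top","scene"):
    im=cv2.imread(f"pics/{n}0.png");c=calibration(n)
    hsv=cv2.cvtColor(im,cv2.COLOR_BGR2HSV)
    roi=np.zeros(im.shape[:2],np.uint8)
    if n=="top": roi[160:240,190:292]=255
    else: roi[135:245,200:306]=255
    H,S,V=cv2.split(hsv)
    br=((H>5)&(H<22)&(S>90)&(V>60)).astype(np.uint8)*255&roi
    mat=((V<60)).astype(np.uint8)*255&roi
    cs,_=cv2.findContours(br,0,1)
    for k in cs:
        if cv2.contourArea(k)<60: continue
        m=cv2.moments(k);u,v=m["m10"]/m["m00"],m["m01"]/m["m00"]
        print(n,"brown",cv2.contourArea(k),(round(u,1),round(v,1)),cv2.boundingRect(k),"z14",ray(c,u,v,.014).round(4))
        if cv2.contourArea(k)<2000:
            print("  top-plane/quads",[(p[0].tolist(),ray(c,*p[0],.182).round(3)[:2].tolist(),ray(c,*p[0],.002).round(3)[:2].tolist()) for p in cv2.approxPolyDP(k,3,True)])
    k=max(cv2.findContours(mat|br,0,1)[0],key=cv2.contourArea)
    print(n,"mat",[(p[0].tolist(),ray(c,*p[0],.002).round(3)[:2].tolist()) for p in cv2.approxPolyDP(k,4,True)])
a=cv2.imread("pics/top0.png")[155:245,185:300];b=cv2.imread("pics/scene0.png")[130:245,200:310]
cv2.imwrite("pics/crop.png",np.hstack([cv2.resize(a,(400,313),interpolation=2),cv2.resize(b,(300,313),interpolation=2)]))
E
```

```text
top brown 433.0 (266.3, 202.5) (255, 191, 24, 24) z14 [ 0.5418 -0.0524  0.014 ]
  top-plane/quads [([260, 192], [0.557, -0.027], [0.58, -0.033]), ([255, 198], [0.539, -0.011], [0.559, -0.015]), ([256, 209], [0.505, -0.013], [0.522, -0.017]), ([263, 214], [0.49, -0.034], [0.504, -0.041]), ([274, 212], [0.495, -0.067], [0.51, -0.078]), ([278, 205], [0.516, -0.08], [0.534, -0.093]), ([276, 195], [0.546, -0.075], [0.568, -0.087])]
top brown 162.5 (207.4, 197.8) (200, 191, 17, 14) z14 [0.562  0.1462 0.014 ]
  top-plane/quads [([202, 191], [0.563, 0.148], [0.587, 0.165]), ([200, 203], [0.527, 0.154], [0.546, 0.173]), ([213, 204], [0.523, 0.116], [0.542, 0.129]), ([216, 194], [0.553, 0.106], [0.576, 0.118])]
top brown 164.0 (211.2, 177.3) (203, 171, 17, 14) z14 [0.632  0.1327 0.014 ]
  top-plane/quads [([205, 171], [0.624, 0.139], [0.656, 0.155]), ([203, 181], [0.594, 0.145], [0.622, 0.162]), ([218, 184], [0.584, 0.1], [0.61, 0.111]), ([219, 173], [0.617, 0.096], [0.648, 0.107])]
top mat [([205, 168], [0.667, 0.154]), ([203, 181], [0.622, 0.162]), ([219, 187], [0.6, 0.107]), ([216, 194], [0
[... 749 characters left out ...]
49, 0.21]), ([277, 148], [0.57, 0.127], [0.5, 0.24]), ([280, 153], [0.588, 0.118], [0.521, 0.229]), ([275, 157], [0.585, 0.096], [0.517, 0.204]), ([283, 164], [0.619, 0.091], [0.557, 0.197]), ([293, 158], [0.63, 0.127], [0.57, 0.24]), ([288, 151], [0.603, 0.139], [0.538, 0.254]), ([281, 152], [0.589, 0.123], [0.521, 0.235]), ([282, 146], [0.578, 0.143], [0.508, 0.258]), ([273, 138], [0.538, 0.15], [0.461, 0.267])]
scene mat [([273, 138], [0.461, 0.267]), ([263, 144], [0.449, 0.223]), ([260, 162], [0.489, 0.154]), ([205, 202], [0.444, -0.086]), ([241, 241], [0.626, -0.121]), ([302, 192], [0.674, 0.145]), ([290, 179], [0.612, 0.162]), ([293, 156], [0.565, 0.247]), ([281, 152], [0.521, 0.235])]
```

View pics/crop.png

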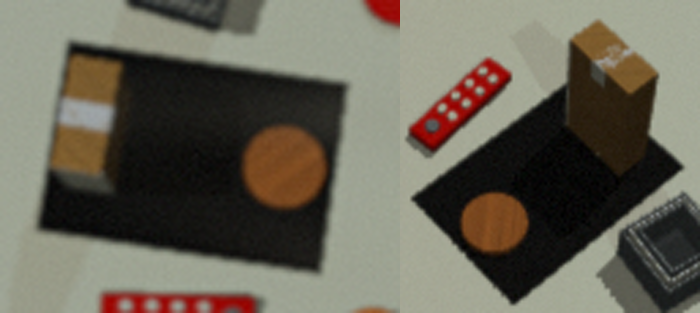

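The views agree. The coaster is at about (0.544,-0.055), the push direction along the mat is (-0.157,-0.988), and the carton is at (0.576,0.123). I'll cradle-push the coaster with two half-open fingers, and first move over to it.

```bash
python3 -m jog '[[3.1,-2.4,0,0,0,-0.12,130],[6.2,-4.8,0,0,0,-0.24,130],[9.3,-7.2,0,0,0,-0.36,130],[12.4,-9.6,0,0,0,-0.48,130],[15.5,-12,0,0,0,-0.6,130],[18.6,-14.4,0,0,0,-0.72,130],[21.7,-16.8,0,0,0,-0.84,130],[24.8,-19.2,0,0,0,-0.96,130]]'; python3 -c "
from h import *
print(totool([.554,.010,.239]),Ro.from_rotvec(get_obs()['tool_rot']).as_matrix().round(3))"
```

```text
t: 0.77
tool_pos: [0.4122, -0.2788, 0.2381]
tool_rot: [-2.384, -2.043, -0.001]
contact_force: [1.5, -0.0, 0.6]
opening: 0.0421
[30.70751406  9.59946336 -0.03689329] [[ 0.153  0.988 -0.001]
 [ 0.988 -0.153  0.002]
 [ 0.002 -0.001 -1.   ]]
```

```bash
python3 -m jog '[[3.9,1.2,0,0,0,0,130],[7.8,2.4,0,0,0,0,130],[11.7,3.6,0,0,0,0,130],[15.6,4.8,0,0,0,0,130],[19.5,6,0,0,0,0,130],[23.4,7.2,0,0,0,0,130],[27.3,8.5,0,0,0,0,130],[30.7,9.6,0,0,0,0,130]]'; python3 - <<'E'
from h import *
print(totool([.554,.010,.05]))
a=snap("wrist","w1");c=calibration("wrist")
# tip point and coaster centre in the wrist view
print(proj(c,[.544,-.055,.014]),proj(c,[.571,.1,.002]))
im=cv2.cvtColor(a,cv2.COLOR_RGB2HSV);H,S,V=cv2.split(im)
br=((H>5)&(H<22)&(S>90)&(V>60)).astype(np.uint8)*255
for k in cv2.findContours(br,0,1)[0]:
    if cv2.contourArea(k)>300:
        u,v=np.mean(k[:,0],0);e=cv2.fitEllipse(k);print(e,cv2.boundingRect(k),ray(c,*e[0],.014))
E
```

```text
t: 1.43
tool_pos: [0.5543, 0.0125, 0.2382]
tool_rot: [-2.382, -2.044, -0.001]
contact_force: [-0.2, -0.8, -0.5]
opening: 0.0417
[-0.29668413  0.03516565 18.81721381]
(np.float64(251.05145451118474), np.float64(223.68231088100282)) (np.float64(254.51592369819198), np.float64(76.60961732827889))
((118.6570053100586, 280.2394104003906), (24.042709350585938, 53.796146392822266), 93.45568084716797) (88, 268, 58, 27) [ 0.37931918 -0.1022323   0.014     ]
((252.4185333251953, 216.55494689941406), (69.7274169921875, 72.27810668945312), 92.32408905029297) (216, 181, 74, 71) [ 0.54677534 -0.04683721  0.014     ]
((263.5350646972656, 29.8055419921875), (70.7039794921875, 218.69729614257812), 91.27111053466797) (162, 0, 195, 70) [0.58576906 0.14062477 0.014     ]
```

View pics/w1.png

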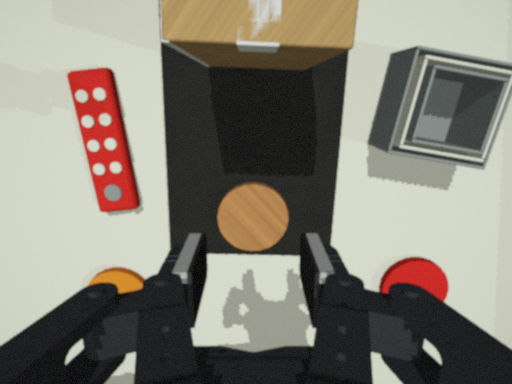

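The wrist view shows the coaster centred between the fingers at (252,216), with clear space behind it up to the carton's foot (row 66). I'll descend behind it.

```bash
python3 -m jog '[[1,0,3.9,0,0,0,130],[1,0,7.8,0,0,0,130],[1,0,11.7,0,0,0,130],[1,0,15.6,0,0,0,130],[1,0,19.0,0,0,0,130],[1,0,21,0,0,0,130],[1,0,22,0,0,0,130],[1,0,22.2,0,0,0,130]]'; python3 -m jog '[[0,0,0,0,0,0,130]]'; python3 - <<'E'
from h import *
print(totool([.527,-.164+.045,.012]))
snap("wrist","w2");snap("scene","s2")
E
python3 -c "
import cv2,numpy as np
a=cv2.imread('pics/w2.png');b=cv2.imread('pics/s2.png')[130:245,180:310]
cv2.imwrite('pics/c2.png',np.hstack([a[:300,:400],cv2.resize(b,(339,300))]))"
```

```text
t: 2.15
tool_pos: [0.5553, 0.0286, 0.0134]
tool_rot: [-2.373, -2.045, -0.001]
contact_force: [0.7, -0.2, -0.3]
opening: 0.0419
t: 2.23
tool_pos: [0.556, 0.0285, 0.014]
tool_rot: [-2.374, -2.045, -0.002]
contact_force: [1.1, -0.1, -0.2]
opening: 0.042
[-15.01643457  -0.6903803    0.10641138]
```

View pics/c2.png

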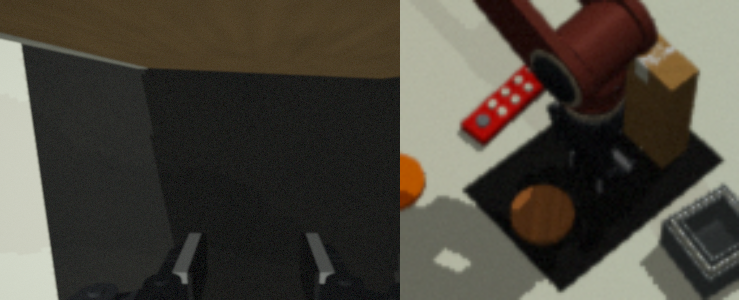

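The fingers stand between carton and coaster with nothing touched. Now the push, gently.

```bash
python3 -m jog '[[-1,0.1,0.1,0,0,0,130],[-2.2,0.2,0.2,0,0,0,130],[-3.4,0.2,0.2,0,0,0,130],[-4.6,0.2,0.2,0,0,0,130],[-5.8,0.2,0.2,0,0,0,130],[-7,0.2,0.2,0,0,0,130],[-8.2,0.2,0.2,0,0,0,130],[-9.2,0.2,0.2,0,0,0,130]]'; python3 - <<'E'
from h import *
print(totool([.527,-.119,.012]))
a=get_image("scene");c=calibration("scene")
im=cv2.cvtColor(a,cv2.COLOR_RGB2HSV);H,S,V=cv2.split(im)
br=((H>5)&(H<22)&(S>90)&(V>60)).astype(np.uint8)*255
for k in cv2.findContours(br,0,1)[0]:
    if cv2.contourArea(k)>150:
        e=cv2.fitEllipse(k);print(np.round(e[0]),cv2.contourArea(k),cv2.boundingRect(k),ray(c,*e[0],.012))
E
```

```text
t: 3.0
tool_pos: [0.5446, -0.0644, 0.0123]
tool_rot: [-2.375, -2.045, -0.004]
contact_force: [-0.8, 1.2, 0.7]
opening: 0.0416
[-5.66426506e+00 -9.27683044e-01 -9.80724619e-05]
[ 16. 296.] 1790.0 (0, 265, 46, 78) [ 0.22831483 -0.66088222  0.012     ]
[222. 222.] 404.5 (210, 212, 25, 23) [ 0.53961499 -0.11268764  0.012     ]
[177. 199.] 410.0 (165, 188, 25, 23) [ 0.36970755 -0.13936528  0.012     ]
[278. 151.] 305.5 (263, 138, 31, 27) [0.51460909 0.22583457 0.012     ]
[299.   6.] 151.5 (291, 0, 22, 18) [0.11308052 0.93045311 0.012     ]
[53. 47.] 4588.5 (0, 0, 122, 105) [-0.5273183   0.07235531  0.012     ]
```

The coaster is being pushed straight, and the carton hasn't moved. I'll continue another 6.5 cm.

```bash
python3 -m jog '[[-1,0,0,0,0,0,130],[-2,0,0,0,0,0,130],[-3,0,0,0,0,0,130],[-4,0,0,0,0,0,130],[-5,0,0,0,0,0,130],[-5.8,0,0,0,0,0,130],[-6.5,0,0,0,0,0,130],[-6.5,0,0,0,0,0,130]]' ;python3 -m jog '[[1,0,0,0,0,0,130],[2,0,0,0,0,0,130],[2.5,0,-3,0,0,0,130],[2.5,0,-7,0,0,0,150],[2.5,0,-11,0,0,0,180],[2.5,0,-15,0,0,0,200],[2.5,0,-19,0,0,0,255],[2.5,0,-23,0,0,0,255]]'; python3 - <<'E'
from h import *
print(totool([.582,.17,.25]))
for n in("scene","wrist"):
  a=snap(n,n[0]+"3");c=calibration(n)
  im=cv2.cvtColor(a,cv2.COLOR_RGB2HSV);H,S,V=cv2.split(im)
  br=((H>5)&(H<22)&(S>90)&(V>60)).astype(np.uint8)*255
  for k in cv2.findContours(br,0,1)[0]:
    if 150<cv2.contourArea(k)<20000:
        e=cv2.fitEllipse(k);print(n,np.round(e[0]),np.round(e[1]),cv2.contourArea(k),cv2.boundingRect(k),ray(c,*e[0],.012))
a=cv2.imread('pics/w3.png');b=cv2.imread('pics/s3.png')[130:260,180:310]
cv2.imwrite('pics/c3.png',np.hstack([cv2.resize(a,(400,300)),cv2.resize(b,(300,300))]))
E
```

```text
t: 3.72
tool_pos: [0.5347, -0.1312, 0.0121]
tool_rot: [-2.379, -2.044, -0.002]
contact_force: [-0.1, 0.4, -0.5]
opening: 0.042
t: 4.38
tool_pos: [0.5388, -0.1059, 0.2441]
tool_rot: [-2.376, -2.046, -0.003]
contact_force: [1.7, -0.2, 0.4]
opening: 0.0001
[27.92983028  0.16213552 -0.44647915]
scene [ 16. 296.] [39. 77.] 1793.0 (0, 265, 46, 78) [ 0.22846249 -0.66087553  0.012     ]
scene [205. 237.] [23. 25.] 449.0 (193, 225, 26, 24) [ 0.5311745  -0.18178858  0.012     ]
scene [177. 199.] [21. 24.] 410.0 (165, 188, 25, 23) [ 0.36970755 -0.13936528  0.012     ]
scene [278. 151.] [13. 38.] 305.5 (263, 138, 31, 27) [0.51460909 0.22583457 0.012     ]
scene [53. 47.] [ 39. 174.] 4557.5 (0, 0, 120, 105) [-0.52771295  0.06973859  0.012     ]
wrist [246. 212.] [57. 67.] 2819.0 (214, 183, 66, 61) [ 0.52927472 -0.17135413  0.012     ]
wrist [103. 200.] [64. 71.] 3607.5 (67, 167, 72, 67) [ 0.36986432 -0.13260245  0.012     ]
```

View pics/c3.png

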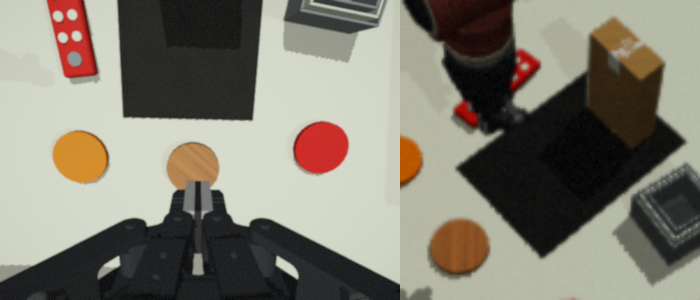

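The coaster lies flat on the bare console, about 30 mm past the mat's end, and the carton still stands. Now I cross over the carton to its outer side.

```bash
python3 -m jog '[[3.8,0.1,0,0,0,0,255],[7.6,0.1,0,0,0,0,255],[11.4,0.1,0,0,0,0,255],[15.2,0.2,0,0,0,0,255],[19,0.2,0,0,0,0,255],[22.8,0.3,0,0,0,0,255],[26.6,0.3,0,0,0,0,255],[29.3,0.4,0,0,0,0,255]]'; python3 -m jog '[[0,0,0,0,0,0,255]]'; python3 - <<'E'
from h import *
print(totool([.585,.183,.163]))
snap("top","t4");snap("scene","s4")
a=cv2.imread('pics/t4.png')[150:250,160:300];b=cv2.imread('pics/s4.png')[110:240,200:330]
cv2.imwrite('pics/c4.png',np.hstack([cv2.resize(a,(420,300)),cv2.resize(b,(300,300))]))
E
```

```text
t: 5.15
tool_pos: [0.5896, 0.1863, 0.2517]
tool_rot: [2.373, 2.05, 0.015]
contact_force: [0.5, 0.0, 0.9]
opening: 0.0003
t: 5.23
tool_pos: [0.5889, 0.1918, 0.2509]
tool_rot: [2.368, 2.058, 0.016]
contact_force: [-0.6, 0.5, -0.1]
opening: 0.0001
[-0.97072039 -0.34990623  8.78665861]
```

View pics/c4.png

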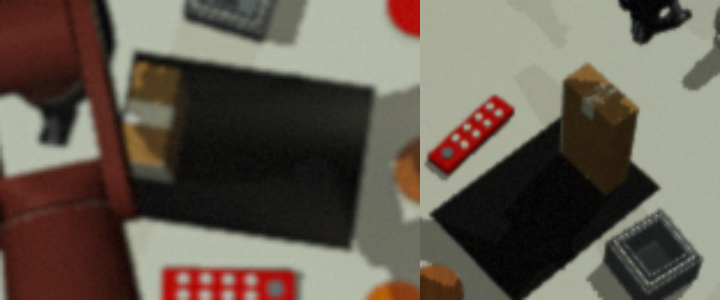

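The carton is undisturbed and the gripper is outside it. I'll descend to just under the carton's top height.

```bash
python3 -m jog '[[0,-0.2,3,0,0,0,255],[0,-0.3,6,0,0,0,255],[0,-0.3,8,0,0,0,255],[0,-0.3,8.8,0,0,0,255],[0,-0.3,8.8,0,0,0,255]]'; python3 -m jog '[[-1,0,0,0,0,0,255],[-2,0,0,0,0,0,255],[-2.6,0,0,0,0,0,255],[-3.2,0,0,0,0,0,255],[-3.8,0,0,0,0,0,255],[-4.4,0,0,0,0,0,255],[-4.8,0,0,0,0,0,255]]';  python3 - <<'E'
from h import *
print(Ro.from_rotvec(get_obs()['tool_rot']).as_matrix().round(3))
snap("top","t5");snap("scene","s5")
a=cv2.imread('pics/t5.png')[150:250,160:300];b=cv2.imread('pics/s5.png')[110:240,200:330]
cv2.imwrite('pics/c5.png',np.hstack([cv2.resize(a,(420,300)),cv2.resize(b,(300,300))]))
E
```

```text
t: 5.75
tool_pos: [0.5845, 0.1877, 0.1594]
tool_rot: [2.373, 2.055, 0.005]
contact_force: [0.8, -0.5, -0.1]
opening: -0.0001
t: 6.33
tool_pos: [0.5778, 0.1393, 0.1599]
tool_rot: [2.373, 2.054, 0.006]
contact_force: [0.8, 0.8, -0.1]
opening: -0.0003
[[ 0.143  0.99   0.005]
 [ 0.99  -0.143 -0.   ]
 [ 0.001  0.005 -1.   ]]
```

View pics/c5.png

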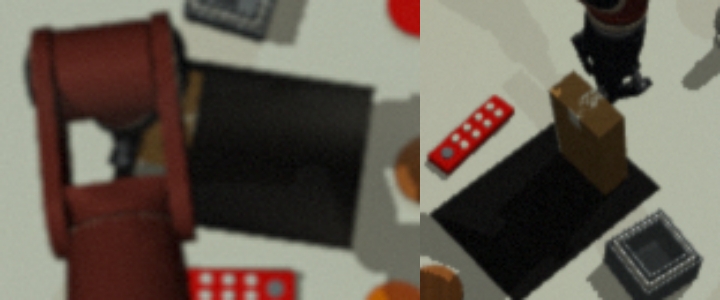

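The carton is tilting with its foot in place, pushed centrally and about 18 mm so far. I'll push on past the balance point.

```bash
python3 -m jog '[[-0.6,0,0,0,0,0,255],[-1.2,0,0,0,0,0,255],[-1.8,0,0,0,0,0,255],[-2.4,0,0,0,0,0,255],[-3,0,0,0,0,0,255],[-3.5,0,0,0,0,0,255],[-3.8,0,0,0,0,0,255],[-3.8,0,0,0,0,0,255]]'; python3 -m jog '[[0,0,0,0,0,0,255],[0,0,0,0,0,0,255],[0,0,0,0,0,0,255],[0,0,0,0,0,0,255],[0,0,0,0,0,0,255],[0,0,0,0,0,0,255]]';  python3 - <<'E'
from h import *
snap("top","t6");snap("scene","s6")
a=cv2.imread('pics/t6.png')[150:250,160:300];b=cv2.imread('pics/s6.png')[120:260,180:320]
cv2.imwrite('pics/c6.png',np.hstack([cv2.resize(a,(420,300)),cv2.resize(b,(300,300))]))
E
```

```text
t: 7.1
tool_pos: [0.5722, 0.1012, 0.1596]
tool_rot: [2.374, 2.053, 0.005]
contact_force: [0.2, -0.4, 0.5]
opening: -0.0002
t: 7.6
tool_pos: [0.5722, 0.1014, 0.1595]
tool_rot: [2.374, 2.053, 0.005]
contact_force: [1.1, -0.2, -0.7]
opening: -0.0001
```

View pics/c6.png

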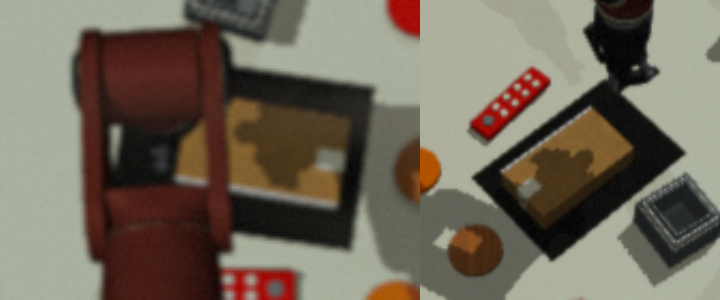

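The carton lies flat on its broad face, well inside the mat. I'll back the arm up and away for an unobstructed final check.

```bash
python3 -m jog '[[0,0,-2,0,0,0,255],[1,0,-5,0,0,0,255],[3,0,-8,0,0,0,255],[6,0,-10,0,0,0,255],[9,0,-10,0,0,0,255],[12,0,-10,0,0,0,255],[15,0,-10,0,0,0,255],[15,0,-10,0,0,0,255]]'; python3 - <<'E'
from h import *
snap("top","t7");snap("scene","s7")
for n in("top","scene"):
    i0=cv2.imread(f"pics/{n}0.png");i1=cv2.imread(f"pics/{n[0]}7.png");c=calibration(n)
    for nm,lo,hi in(("red",(0,200,80),(4,255,255)),("brown",(5,90,60),(22,255,255))):
        for t,i in(("0",i0),("7",i1)):
            m=cv2.inRange(cv2.cvtColor(i,cv2.COLOR_BGR2HSV),lo,hi);m[:130]=0 if n=="scene" and nm=="red" else m[:130]
            for k in cv2.findContours(m,0,1)[0]:
                if 120<cv2.contourArea(k)<2500:
                    r=cv2.minAreaRect(k);print(n,nm,t,np.round(r[0],1),np.round(r[1],1),ray(c,*r[0],.012).round(3)[:2])
                    if nm=="brown" and t=="7" and cv2.contourArea(k)>800: print("  corners z.047",[ray(c,*p,.047).round(3)[:2].tolist() for p in cv2.boxPoints(r)])
a=cv2.imread('pics/t7.png')[100:270,150:320];b=cv2.imread('pics/s7.png')[120:300,150:330]
cv2.imwrite('pics/c7.png',np.hstack([cv2.resize(a,(400,400)),cv2.resize(b,(400,400))]))
E
```

```text
t: 8.37
tool_pos: [0.5932, 0.2542, 0.2596]
tool_rot: [2.371, 2.059, 0.007]
contact_force: [0.1, 0.3, 0.1]
opening: -0.0002
top red 0 [300. 151.] [20. 20.] [ 0.717 -0.174]
top red 7 [300. 151.] [20. 20.] [ 0.717 -0.174]
top brown 0 [229.8 362.7] [49.8 39.5] [0.024 0.08 ]
top brown 0 [377.4 365.8] [27.7 94.8] [ 0.002 -0.398]
top brown 0 [459.6 319.1] [54.8 95.6] [ 0.142 -0.678]
top brown 0 [462.3 274.7] [15.8 57.1] [ 0.285 -0.7  ]
top brown 0 [291.8 255.3] [24.  23.3] [ 0.363 -0.133]
top brown 0 [266.5 202.5] [23. 23.] [ 0.542 -0.053]
top brown 0 [207.5 198. ] [15.5 12.3] [0.562 0.146]
top brown 0 [211.2 177.3] [15.6 12.3] [0.632 0.133]
top brown 7 [176.1 321.5] [116.5  43. ] [0.158 0.253]
  corners z.047 [[0.326, 0.363], [0.358, 0.229], [0.005, 0.135], [-0.025, 0.266]]
top brown 7 [466.3 287.4] [41.  58.7] [ 0.244 -0.709]
  corners z.047 [[0.291, -0.587], [0.331, -0.778], [0.203, -0.797], [0.165, -0.608]]
top brown 7 [291.8 255.3] [24.  23.3] [ 0.363 -0.133]
top brown 7 [303. 207.] [22. 22.] [ 0.524 -0.176]
top brown 7 [247.6 198.3] [55.7 28.7] [0.558 0.01 ]
  corners z.047 [[0.525, 0
[... 448 characters left out ...]
e brown 0 [ 14.3 306.1] [21.8 74.2] [ 0.248 -0.682]
scene brown 0 [234.  211.5] [21. 24.] [ 0.545 -0.058]
scene brown 0 [177. 199.] [24. 22.] [ 0.369 -0.138]
scene brown 0 [278.1 150.9] [31.7 13.2] [0.514 0.226]
scene brown 0 [298.5   5.3] [ 9.7 24.1] [0.107 0.932]
scene brown 0 [88.2 23.1] [33.5 83.5] [-0.531  0.261]
scene brown 7 [  7.1 300.5] [40.  74.2] [ 0.218 -0.685]
  corners z.047 [[0.198, -0.774], [0.151, -0.594], [0.284, -0.584], [0.32, -0.76]]
scene brown 7 [205.5 236.5] [23. 25.] [ 0.532 -0.181]
scene brown 7 [177. 199.] [24. 22.] [ 0.369 -0.138]
scene brown 7 [248.1 194.9] [27.2 54.6] [0.543 0.019]
  corners z.047 [[0.493, -0.072], [0.526, 0.114], [0.619, 0.08], [0.583, -0.099]]
```

View pics/c7.png

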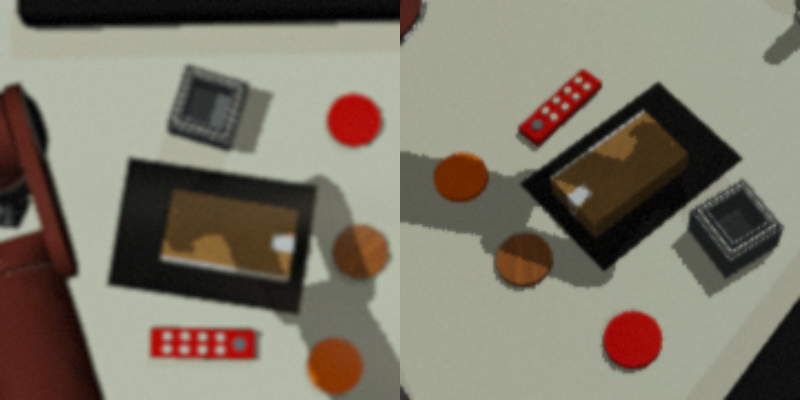

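Both views show the carton flat and inside the mat all round, with about 18 mm to spare at the near end. The coaster is flat on the bare console about 35 mm clear, and the remote and red disc read the same pixels as before.

```bash
python3 -c "
from h import *
print(get_obs()['contact_force'],finish_job())"
```

```text
the job is handed in; nothing more can be done
[ 0.15871005 -0.58758627 -0.08500138] None
```

The job is done and handed in, after about 8.5 s of the 48 s allowed. I pushed the wooden coaster off the mat's bare short end with half-open fingers while the carton stood. I then pushed the carton near its top from its outer side, and it tipped over along the mat.

**Last checks, top and scene cameras:**
- **Carton:** it lies flat on its broad face, inside the mat on all sides. The smallest margin is about 18 mm, at the end where the coaster was.
- **Coaster:** it lies flat on the bare console, about 35 mm clear of the mat.
- **Other things:** the remote and the red and orange discs read the same pixel positions as at the start. The nested boxes looked undisturbed. I did not re-measure the speaker and vase, but the gripper stayed well away from both.
- **Robot:** it stood clear of everything with contact force near zero, and the forces printed after each move stayed below 2 N.

No check failed. The camera views disagreed by about 5 to 10 mm on the coaster and up to about 9 mm on the carton's corners, less than the margins above.

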